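# Line up flanged spindles by height on the pad rail

### The job

Stand the four flanged aluminium spindles upright on the black pads of the grey rail, one centred on each pad, in order of height: the tallest on the pad next to the steel stop block, then falling steadily to the shortest on the pad farthest from it. Set them down rather than dropping them, do not knock any over, and leave them all standing free.

Things in the scene. Friction and masses are not known exactly. Their poses are not given: they have to be found in the camera images.
- spindle_a: The shortest of four upright bright aluminium flanged spindles, all alike but for height: a round flange 50 mm across and 10 mm thick at the foot, a plain round shank 30 mm across above it, 50 mm tall in all, flange included; about 130 g (it varies by a fifth). Stands loose on the bench at the start. Origin: centre of its underside; its z axis runs up the shank.
- spindle_b: The second shortest of four upright bright aluminium flanged spindles, all alike but for height: a round flange 50 mm across and 10 mm thick at the foot, a plain round shank 30 mm across above it, 70 mm tall in all, flange included; about 170 g (it varies by a fifth). Stands loose on the bench at the start. Origin: centre of its underside; its z axis runs up the shank.
- spindle_c: The second tallest of four upright bright aluminium flanged spindles, all alike but for height: a round flange 50 mm across and 10 mm thick at the foot, a plain round shank 30 mm across above it, 90 mm tall in all, flange included; about 205 g (it varies by a fifth). Stands loose on the bench at the start. Origin: centre of its underside; its z axis runs up the shank.
- spindle_d: The tallest of four upright bright aluminium flanged spindles, all alike but for height: a round flange 50 mm across and 10 mm thick at the foot, a plain round shank 30 mm across above it, 110 mm tall in all, flange included; about 245 g (it varies by a fifth). Stands loose on the bench at the start. Origin: centre of its underside; its z axis runs up the shank.
- pad_1: One of four identical fixed black round pads, 60 mm across, 3 mm thick, in a straight row at 80 mm spacing on a grey flat rail (490 x 90 mm, 12 mm thick, fixed to the bench, its long side roughly across in front of the robot). Which of the four names lies at which place in the row changes from start to start. Origin: centre of the pad's underside, on the rail's top 12 mm above the bench; its top is 15 mm above the bench. Its y axis runs along the row.
- pad_2: One of four identical fixed black round pads, 60 mm across, 3 mm thick, in a straight row at 80 mm spacing on a grey flat rail (490 x 90 mm, 12 mm thick, fixed to the bench, its long side roughly across in front of the robot). Which of the four names lies at which place in the row changes from start to start. Origin: centre of the pad's underside, on the rail's top 12 mm above the bench; its top is 15 mm above the bench. Its y axis runs along the row.
- pad_3: One of four identical fixed black round pads, 60 mm across, 3 mm thick, in a straight row at 80 mm spacing on a grey flat rail (490 x 90 mm, 12 mm thick, fixed to the bench, its long side roughly across in front of the robot). Which of the four names lies at which place in the row changes from start to start. Origin: centre of the pad's underside, on the rail's top 12 mm above the bench; its top is 15 mm above the bench. Its y axis runs along the row.
- pad_4: One of four identical fixed black round pads, 60 mm across, 3 mm thick, in a straight row at 80 mm spacing on a grey flat rail (490 x 90 mm, 12 mm thick, fixed to the bench, its long side roughly across in front of the robot). Which of the four names lies at which place in the row changes from start to start. Origin: centre of the pad's underside, on the rail's top 12 mm above the bench; its top is 15 mm above the bench. Its y axis runs along the row.
- stop_block: Fixed bright steel block at one end of the rail, in line with the row of pads: 24 mm along the row, 60 mm across it, 35 mm high, so its top is 47 mm above the bench. Its centre is 90 mm from the centre of the nearest pad. It may be at either end of the rail; the other end carries only a flat dark plate 4 mm thick. Origin: centre of its underside, on the rail.

How it is judged (in metres and radians):
At the end, for the whole second after the job is handed in: Each spindle stands upright (within 7 degrees) on a pad, its foot on the pad's top and its centre within 12 mm of the pad's centre; counted from the stop block the order is tallest, second tallest, second shortest, shortest, one per pad; all at rest and released ((horizontal distance between spindle_a and pad_1 below 0.012 m or horizontal distance between spindle_a and pad_2 below 0.012 m or horizontal distance between spindle_a and pad_3 below 0.012 m or horizontal distance between spindle_a and pad_4 below 0.012 m) and horizontal distance between spindle_a and stop_block above 0.29 m and height (world z) of spindle_a between 0.012 and 0.018 m and angle between each of spindle_a, spindle_b, spindle_c, spindle_d's own z axis and vertical below 0.12 rad and linear speed of each of spindle_a, spindle_b, spindle_c, spindle_d below 0.02 m/s and angular speed of each of spindle_a, spindle_b, spindle_c, spindle_d below 0.2 rad/s and (horizontal distance between spindle_b and pad_1 below 0.012 m or horizontal distance between spindle_b and pad_2 below 0.012 m or horizontal distance between spindle_b and pad_3 below 0.012 m or horizontal distance between spindle_b and pad_4 below 0.012 m) and horizontal distance between spindle_b and stop_block between 0.21 and 0.29 m and height (world z) of spindle_b between 0.012 and 0.018 m and (horizontal distance between spindle_c and pad_1 below 0.012 m or horizontal distance between spindle_c and pad_2 below 0.012 m or horizontal distance between spindle_c and pad_3 below 0.012 m or horizontal distance between spindle_c and pad_4 below 0.012 m) and horizontal distance between spindle_c and stop_block between 0.13 and 0.21 m and height (world z) of spindle_c between 0.012 and 0.018 m and (horizontal distance between spindle_d and pad_1 below 0.012 m or horizontal distance between spindle_d and pad_2 below 0.012 m or horizontal distance between spindle_d and pad_3 below 0.012 m or horizontal distance between spindle_d and pad_4 below 0.012 m) and horizontal distance between spindle_d and stop_block below 0.13 m and height (world z) of spindle_d between 0.012 and 0.018 m); the robot touches nothing.
It fails at once if a spindle is knocked over or laid down (leans more than about 57 degrees) (angle between any of spindle_a, spindle_b, spindle_c, spindle_d's own z axis and vertical above 1 rad).
It fails at once if a spindle is dropped: falls free, touching nothing, faster than 0.6 m/s (a fall of about 2 cm) ((linear speed of spindle_a above 0.6 m/s and contact force between spindle_a and anything else below 0.01 N) or (linear speed of spindle_b above 0.6 m/s and contact force between spindle_b and anything else below 0.01 N) or (linear speed of spindle_c above 0.6 m/s and contact force between spindle_c and anything else below 0.01 N) or (linear speed of spindle_d above 0.6 m/s and contact force between spindle_d and anything else below 0.01 N)).
It also fails if it takes over 115 s, if anything falls off the work surface, if the arm or the gripper's body presses on something with over 40 N, if the wrist force passes 120 N, or if a joint passes its speed limit or range.

### The arm

A 6-joint arm with a two-finger parallel gripper is mounted at the origin on the work surface. World frame = base frame: x ahead of the robot, y to its left, z up, the work surface at z = 0. Lengths are in mm, angles in rad, forces in N, time in s.
With the tool pointing down it reaches from about 275 to 750 mm from the base axis. Payload 10.2 kg.
Tool frame: the origin (TCP) lies at the very end of the fingers, on their centre line; the grasp point (between the pads) lies behind it (ctrl.grasp_offset is the z of the grasp point in the tool frame, in mm); z points along the fingers, y is the direction in which the jaws open and shut (so a half turn about z gives the same grasp; the last joint's range is limited). The gripper opens to 85 mm and grips with 20 to 120 N. Pads are 22 mm wide; open, the fingers measure 114 mm over their backs; the gripper's body (76 mm by 85 mm) begins 54 mm behind the grasp point. The pads swing forward as they close: fully open they stand 13 mm farther back than shut.
Start: joints at [-1.464, 0.313, 1.498, -0, 1.331, -0.223], TCP at [170.011, -496.717, 231.294] pointing down, gripper open.
Joint ranges: [-2.94, 2.94], [-0.97, 2.17], [0.19, 2.56], [-1.23, 4.37], [0.02, 3.11], [-2.88, 2.88]. Speed limits (rad/s): [2.39, 2.39, 3.01, 3.14, 3.14, 3.14].

### API

Orientations are given as a unit quaternion [w, x, y, z].
In Python, from rig import ctrl, capture, job gives the robot as it stands. The module is installed in compiled form; this text tells all that it offers.
- The arm moves only by the tool move_arm, never from a script. Its argument "series" is a list of rows, each a list of 7 numbers: the turn, a rotation vector about the tool's x, y, z in rad, then the shift along the tool's x, y, z in cm, then the opening, from 0 (shut) to 1 (fully open). A call has 1 to 5 rows; each row is the pose to reach, as a shift and turn from the pose measured when the call began, along the tool's axes at that moment; what a row does not reach only later rows make up. A row lasts 1/12 s, in which the tool goes at most 41.7 mm and 7.16 degrees, less where a joint would pass 70% of its speed; a pose out of reach is approached as far as the arm can. A call with a gripper value outside its range is refused whole. The fingers move at their own pace and stop on an object; "grip_force" is the grip in N (left out, the last holds). Time passes only in rows, so rows that repeat a pose let the fingers close. It gives the time, the measured TCP pose, the force and the opening at its end, in the units of the state.
- ctrl.sense(): the state, without advancing time (a new reading comes with each control period).
- capture(name): name is "scene" or "top"; returns a dict with "frame" (400x640x3 uint8, red, green, blue), "mtx" (3x3 intrinsics, pixels), "R" (3x3) and "t" (3): a world point X has camera coordinates R X + t. Camera axes: x right, y down, z forward; pixel columns grow to the right and rows downward; lengths in mm; the calibration is good to about 2 mm. A picture is of the moment at which its call begins. There is no depth.
- job.finish_job(): hands the job in, once; it reports no verdict.
The state is a dict: "time_s": time; "joints": joint angles; "dq": joint speeds; "tau": joint torques, N m; "eef_pos": TCP position; "ee_rot": TCP orientation; "force": force on the tool from outside, world axes, zero at the start; "wrist_torque": the same for the moment, N m; "grip_width": opening from 0.0 (shut) to 1.0 (fully open).
Only numpy, scipy, OpenCV 4.12 (cv2) and the standard library are available. Lean on these libraries where they do the work, as an engineer would, in place of code of your own. Each camera call takes 0.05 s, during which the arm holds its last target.

## Working session

There is one attempt and no reset: what is moved stays moved. The work goes in short steps, Python scripts to look and compute and a tool call to move; the robot and the scene stay as the last step left them, time stands still between calls to the robot, and variables do not carry over. Pictures are saved under pics/ and viewed, and the job is handed in when it is done.

Besides the shell and the picture viewer there is one more tool, called in YAML: its name, and indented under it one key for each argument. move_arm: Moves the arm, as the interface text tells. Its arguments: {"type":"object","properties":{"series":{"type":"array","items":{"type":"array","items":{"type":"number"}}},"grip_force":{"type":"number"}},"required":["series"]}

```bash
mkdir -p pics
python3 - <<'E'
from rig import ctrl, capture
import cv2
s=ctrl.sense()
print(s, ctrl.grasp_offset)
for n in ("scene","top"):
    c=capture(n); cv2.imwrite(f"pics/{n}0.png",c["frame"][:,:,::-1]); print(n,c["mtx"],c["R"],c["t"])
E
```

```text
{'time_s': 0.0, 'joints': array([-1.46438581e+00,  3.13445579e-01,  1.49844132e+00,  3.36951615e-05,
        1.33098376e+00, -2.23434497e-01]), 'dq': array([-0.00072852,  0.00036975, -0.00053223, -0.00087709,  0.00047728,
        0.00120237]), 'tau': array([ 7.47062331e-04, -4.12259209e+01, -2.59743851e+01, -1.26368718e-04,
        4.11069137e-03,  7.36602352e-07]), 'eef_pos': array([ 169.9975376 , -496.44783646,  230.73574012]), 'ee_rot': array([-6.36950273e-04,  9.86431538e-01,  1.64171898e-01,  5.37027543e-05]), 'force': array([-0.1943576 ,  0.60882258, -0.49980359]), 'wrist_torque': array([-0.05568567, -0.02078277,  0.00944064]), 'grip_width': 0.998142848856338} -18.700000000000003
scene [[440.51884501   0.         317.69103959]
 [  0.         440.51884501 195.03643912]
 [  0.           0.           1.        ]] [[ 0.65654079  0.75422907  0.00962819]
 [ 0.66239113 -0.57039777 -0.48567929]
 [-0.36082154  0.32524589 -0.87408405]] [-344.77479221 -347.13244117 1243.54191529]
top [[369.15919023   0.         315.30475971]
 [  0.         369.15919023 206.15153317]
 [  0.           0.           1.        ]] [[-0.00178017 -0.99895332 -0.0457067 ]
 [-0.98931641  0.00842215 -0.14554076]
 [ 0.14577338  0.0449593  -0.9882959 ]] [ 23.90580999 541.94784305 816.06899327]
```

View pics/scene0.png

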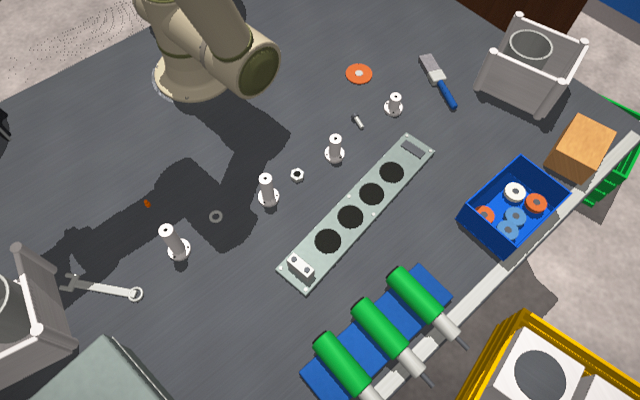

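View pics/top0.png

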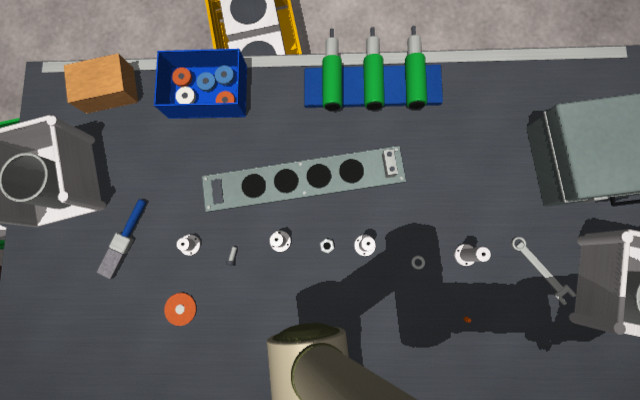

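Run:
```python
import cv2,numpy as np
t=cv2.imread("pics/top0.png"); s=cv2.imread("pics/scene0.png")
def crop(im,cx,cy,w=32,h=32,f=8):
    c=cv2.resize(im[cy-h:cy+h,cx-w:cx+w],None,fx=f,fy=f,interpolation=cv2.INTER_CUBIC)
    for i in range(0,2*w,8): cv2.putText(c,str(cx-w+i),(i*f,8),0,.3,(0,255,255)); cv2.line(c,(i*f,0),(i*f,2*h*f),(0,90,90),1)
    for i in range(0,2*h,8): cv2.putText(c,str(cy-h+i),(0,i*f+10),0,.3,(0,255,0)); cv2.line(c,(0,i*f),(2*w*f,i*f),(0,90,90),1)
    return c
T=[crop(t,x,y,16,16,12) for x,y in((468,254),(365,245),(280,241),(188,244))]
S=[crop(s,x,y,16,16+8,12) for x,y in((175,243),(267,190),(335,149),(394,104))]
cv2.imwrite("pics/cropT.png",np.vstack([np.hstack(T[:2]),np.hstack(T[2:])])[:, :])
cv2.imwrite("pics/cropS.png",cv2.resize(np.hstack(S),None,fx=.52,fy=.52) if 0 else np.hstack(S)[:, :800])
# pads
g=t.max(axis=2); 
m=((g<30)).astype(np.uint8); m[:140]=0;m[220:]=0
n,l,st,c=cv2.connectedComponentsWithStats(m)
for i in range(1,n):
    if st[i,4]>100: print("top",st[i],c[i])
g=s.max(axis=2); m=((g<30)).astype(np.uint8)
n,l,st,c=cv2.connectedComponentsWithStats(m)
for i in range(1,n):
    if st[i,4]>100: print("scene",st[i],c[i])
```

```text
(no output)
```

View pics/cropT.png

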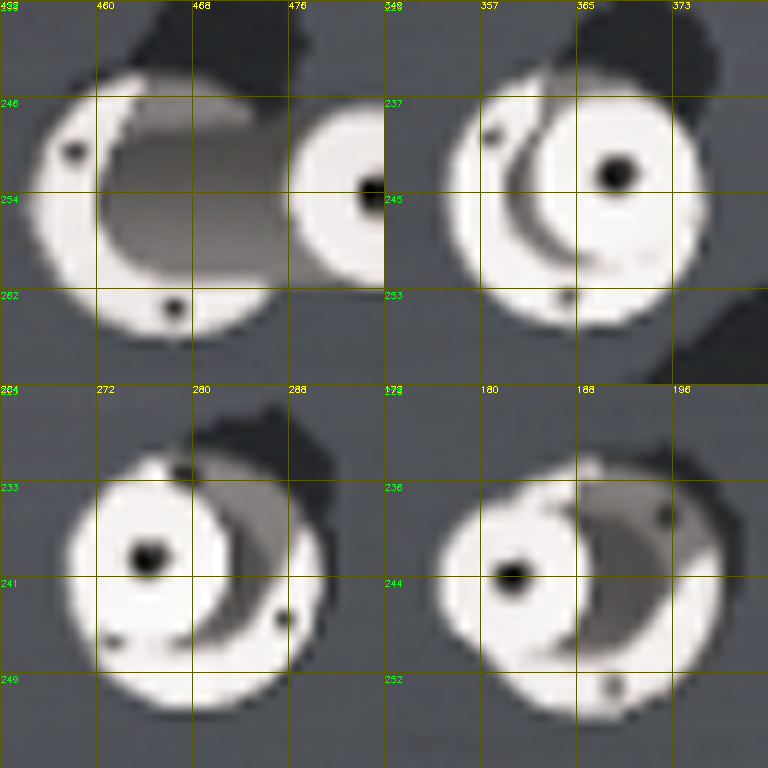

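View pics/cropS.png

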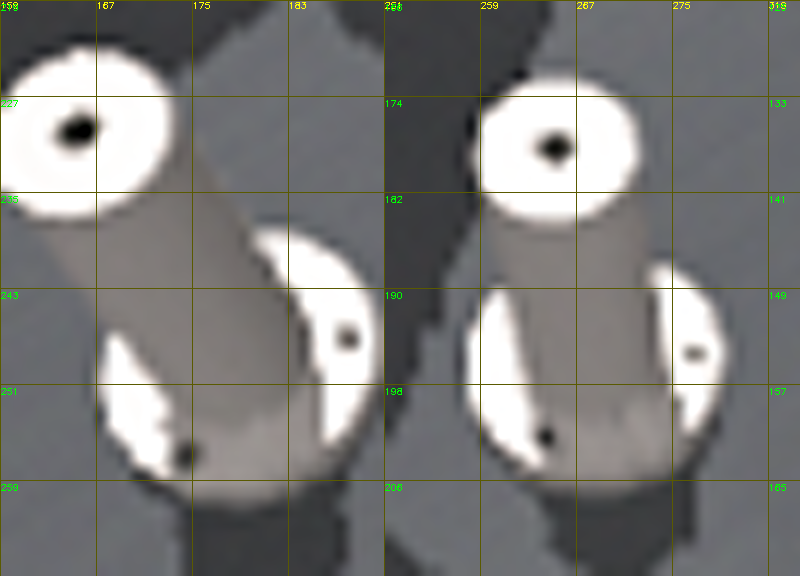

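```bash
cat > h.py <<'E'
import cv2,numpy as np
K={};R={};T={}
K['s']=np.array([[440.51884501,0,317.69103959],[0,440.51884501,195.03643912],[0,0,1]])
R['s']=np.array([[0.65654079,0.75422907,0.00962819],[0.66239113,-0.57039777,-0.48567929],[-0.36082154,0.32524589,-0.87408405]])
T['s']=np.array([-344.77479221,-347.13244117,1243.54191529])
K['t']=np.array([[369.15919023,0,315.30475971],[0,369.15919023,206.15153317],[0,0,1]])
R['t']=np.array([[-0.00178017,-0.99895332,-0.0457067],[-0.98931641,0.00842215,-0.14554076],[0.14577338,0.0449593,-0.9882959]])
T['t']=np.array([23.90580999,541.94784305,816.06899327])
def plane(c,uv,z):
    d=R[c].T@np.linalg.inv(K[c])@np.array([uv[0],uv[1],1]); C=-R[c].T@T[c]
    return C+d*(z-C[2])/d[2]
def tri(us,ut):
    P={c:K[c]@np.c_[R[c],T[c]] for c in 'st'}
    X=cv2.triangulatePoints(P['s'],P['t'],np.array(us,float).reshape(2,1),np.array(ut,float).reshape(2,1)); return (X[:3]/X[3]).ravel()
def proj(c,X):
    q=K[c]@(R[c]@np.asarray(X,float)+T[c]); return q[:2]/q[2]
def hole(im,u,v,r=3):
    g=im.max(axis=2).astype(float); u,v=int(round(u)),int(round(v))
    w=g[v-r:v+r+1,u-r:u+r+1]; w=np.clip(np.median(w)-20-w,0,None)
    y,x=np.mgrid[-r:r+1,-r:r+1]; return (u+(w*x).sum()/w.sum(), v+(w*y).sum()/w.sum())
E
python3 - <<'E'
from h import *
t=cv2.imread("pics/top0.png"); s=cv2.imread("pics/scene0.png")
ht=[hole(t,*p) for p in((483,254),(367,243),(276,239),(182,243.5))]
hs=[hole(s,*p) for p in((165,230),(265,178))]
for (x,y) in ((335,138),(396,97)):
    g=s[y-6:y+7,x-6:x+7].max(axis=2); j=np.unravel_index(g.argmin(),g.shape); print(g)
    hs.append(hole(s,x-6+j[1],y-6+j[0]))
for a,b in zip(hs,ht): print(np.round(a,1),np.round(b,1),tri(a,b).round(1))
print(t[185,253],t[181,286],t[175,300],s[240,327],s[160,420])
for im,c,bx in((t,'t',(140,215,205,405)),(s,'s',(150,260,310,410))):
    a,b,c0,d=bx; g=im.max(axis=2); m=(g<70).astype(np.uint8); mm=np.zeros_like(m); mm[a:b,c0:d]=m[a:b,c0:d]
    n,l,st,cc=cv2.connectedComponentsWithStats(mm)
    for i in range(1,n):
        if 150<st[i,4]<1500: print(c,st[i],cc[i],plane(c,cc[i],15).round(1))
E
```

```text
[[109 108 110 110 108 107 106 107 107 111 111 112 111]
 [110 109 107 103 151 159 192 195 137 119 110 108 110]
 [110 105 153 234 251 248 255 255 242 240 151 106 107]
 [103 185 249 255 255 255 255 255 255 255 249 175 116]
 [125 255 255 255 255 251 249 254 255 255 255 255 146]
 [181 255 255 255 255 175 127 176 255 255 255 255 200]
 [220 255 255 255 255 130  20  11 255 255 255 255 214]
 [212 255 255 255 255 162 107 216 255 255 255 255 196]
 [155 255 255 255 255 245 244 255 255 254 255 255 180]
 [107 249 255 255 255 255 255 255 255 255 255 242 132]
 [109 137 226 254 255 255 255 255 255 255 248 153 105]
 [113 119 120 151 221 250 252 250 249 194 127 116 112]
 [114 124 126 127 123 124 124 120 121 124 125 120 114]]
[[108 107 104 101  98  99 100 103 106 104 106 107 109]
 [107 101 140 181 222 226 229 198 132 104 106 108 110]
 [102 178 237 250 255 255 255 253 236 171 112 106 109]
 [144 250 255 255 255 250 255 255 255 247 177 115 108]
 [237 255 254 255 239 186 219 255 253 255 251 143 105]
 [255 255 254 255 181  49   8 240 253 253 255 174 107]
 [239 255 255 255 247 183 159 242 253 254 255 187 111]
[... 463 characters left out ...]
.2 107.   72. ]
[395.7  95.8] [182.3 243.7] [456.3 326.2  52.5]
[28 30 31] [28 28 30] [151 156 141] [46 49 48] [171 178 167]
t [340 159  23  24 446] [350.97982063 170.5470852 ] [631.9 -64.   15. ]
t [307 164  24  24 449] [318.3363029  175.47884187] [620.7  14.8  15. ]
t [274 169  24  24 447] [285.64876957 180.37583893] [609.5  94.1  15. ]
t [242 174  24  24 446] [253.23542601 185.35874439] [598.1 173.   15. ]
s [380 162  24  21 379] [391.35883905 171.98416887] [599.2 172.7  15. ]
s [360 183  24  22 408] [371.38235294 193.58823529] [610.5  93.6  15. ]
s [338 206  25  23 444] [350.16441441 216.58333333] [622.   14.3  15. ]
s [315 229  26  25 486] [327.55555556 240.75102881] [632.9 -64.9  15. ]
```

```bash
cat > g.py <<'E'
import sys,numpy as np
from rig import ctrl
from scipy.spatial.transform import Rotation as Ro
s=ctrl.sense(); w,x,y,z=s['ee_rot']; R=Ro.from_quat([x,y,z,w])
t=[float(a) for a in sys.argv[1:4]]; yaw=np.radians(98.1)
Rt=Ro.from_euler('z',yaw)*Ro.from_euler('x',np.pi)
print(s['time_s'],s['eef_pos'].round(1),s['force'].round(1),round(s['grip_width'],3),s['joints'].round(2))
print("rot",(R.inv()*Rt).as_rotvec().round(3),"shift cm",(R.inv().apply(np.array(t)-s['eef_pos'])/10).round(2))
E
python3 g.py 430 -325 170
```

```text
0.1 [ 170.  -496.5  230.8] [ 1.1 -0.7 -0.2] 1.0 [-1.46  0.31  1.5   0.    1.33 -0.22]
rot [-1.000e-03 -1.000e-03 -1.382e+00] shift cm [30.15 -7.8   6.1 ]
```

move_arm:
  series:
    - [0,0,-0.12,4,-1,0,1]
    - [0,0,-0.24,8,-2,0,1]
    - [0,0,-0.36,12,-3,0,1]
    - [0,0,-0.48,16,-4,0,1]
    - [0,0,-0.6,20,-5,0,1]
  grip_force: 50

```text
time_s: 0.52
eef_pos: [344.3, -382.9, 230.7]
ee_rot: [-0.001, 0.893, 0.451, 0.0]
force: [-0.5, -0.6, -0.2]
grip_width: 1.001
```

```bash
python3 g.py 430 -325 170
```

```text
0.5167 [ 344.3 -382.9  230.7] [-0.5 -0.6 -0.2] 1.001 [-1.07  0.29  1.53  0.    1.32 -0.43]
rot [-0.001 -0.001 -0.777] shift cm [9.74 3.46 6.08]
```

move_arm:
  series:
    - [0,0,-0.12,3,1,1,1]
    - [0,0,-0.24,5,2,2,1]
    - [0,0,-0.36,7,2.5,3,1]
    - [0,0,-0.48,8.5,3,4,1]
    - [0,0,-0.6,9.7,3.5,5,1]

```text
time_s: 0.93
eef_pos: [430.9, -324.3, 180.0]
ee_rot: [-0.001, 0.717, 0.697, 0.001]
force: [0.3, -0.2, 0.0]
grip_width: 0.999
```

```bash
python3 g.py 430 -325 170
```

```text
0.9333 [ 430.9 -324.3  180. ] [ 0.3 -0.2  0. ] 0.999 [-0.86  0.39  1.53  0.    1.23 -0.83]
rot [-0.001 -0.002 -0.17 ] shift cm [-0.07 -0.09  1.  ]
```

move_arm:
  series:
    - [0,0,-0.1,-0.07,-0.09,1,1]
    - [0,0,-0.17,-0.07,-0.09,2,1]
    - [0,0,-0.17,-0.07,-0.09,2,1]
    - [0,0,-0.17,-0.07,-0.09,2,1]

```text
time_s: 1.27
eef_pos: [429.8, -324.8, 159.7]
ee_rot: [-0.002, 0.656, 0.755, 0.001]
force: [-0.0, -0.3, -0.0]
grip_width: 0.999
```

```bash
python3 g.py 430 -325 56
python3 - <<'E'
from rig import capture
import cv2
c=capture("top"); cv2.imwrite("pics/t1.png",cv2.resize(c["frame"][200:320,390:580,::-1],None,fx=4,fy=4))
c=capture("scene"); cv2.imwrite("pics/s1.png",cv2.resize(c["frame"][130:290,80:280,::-1],None,fx=3,fy=3))
E
```

```text
1.2667 [ 429.8 -324.8  159.7] [-0.  -0.3 -0. ] 0.999 [-0.87  0.41  1.56  0.    1.18 -1.  ]
rot [-0.001 -0.003 -0.002] shift cm [-0.06  0.03 10.37]
```

View pics/t1.png

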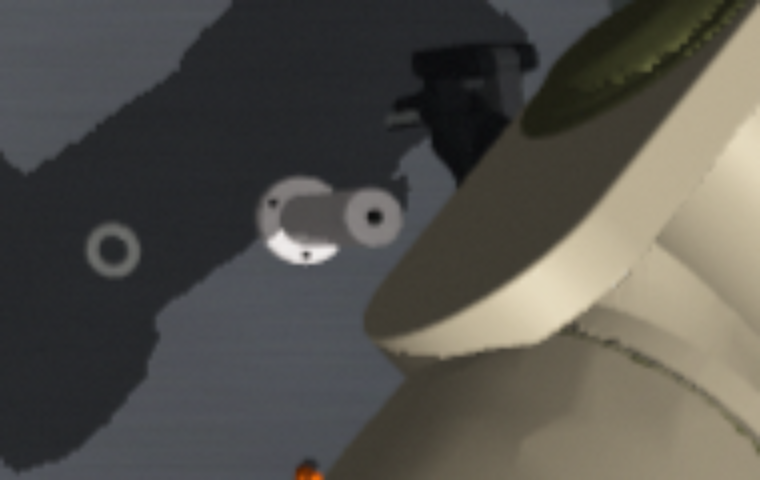

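View pics/s1.png

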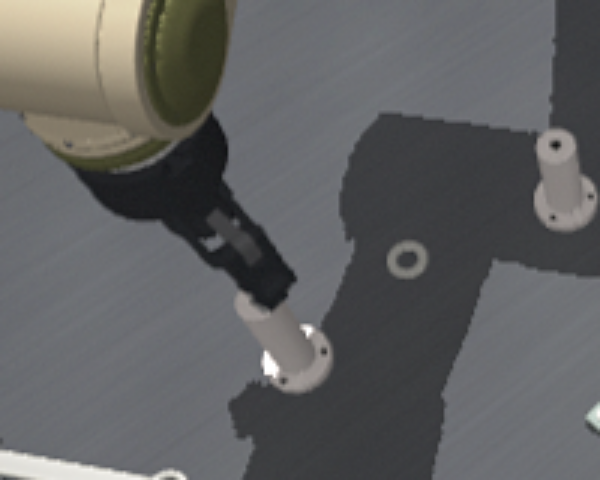

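The top view shows the spindle's top hole at about px (484,254), unmoved. The scene view shows the gripper above it, in line with its axis. I'll descend.

move_arm:
  series:
    - [0,0,0,0,0,2,1]
    - [0,0,0,0,0,4,1]
    - [0,0,0,0,0,5.5,1]
    - [0,0,0,0,0,7,1]
    - [0,0,0,0,0,8,1]

```text
time_s: 1.78
eef_pos: [429.9, -325.2, 79.9]
ee_rot: [-0.001, 0.657, 0.754, 0.001]
force: [-0.7, 0.5, -0.5]
grip_width: 1.001
```

move_arm:
  series:
    - [0,0,0,0,0,1.5,1]
    - [0,0,0,0,0,2.4,1]
    - [0,0,0,0,0,2.4,0.3]
    - [0,0,0,0,0,2.4,0]
    - [0,0,0,0,0,2.4,0]
  grip_force: 50

```text
time_s: 2.2
eef_pos: [430.2, -325.6, 56.9]
ee_rot: [-0.0, 0.657, 0.754, 0.0]
force: [0.0, 0.9, 0.7]
grip_width: 0.604
```

move_arm:
  series:
    - [0,0,0,0,0,0,0]
    - [0,0,0,0,0,0,0]
    - [0,0,0,0,0,0,0]
    - [0,0,0,0,0,0,0]
    - [0,0,0,0,0,0,0]

```text
time_s: 2.62
eef_pos: [430.7, -326.1, 57.9]
ee_rot: [0.001, 0.657, 0.754, 0.0]
force: [0.3, 0.2, 6.2]
grip_width: 0.336
```

move_arm:
  series:
    - [0,0,0,0,0,0,0]
    - [0,0,0,0,0,0,0]
    - [0,0,0,0,0,-0.5,0]
    - [0,0,0,0,0,-1,0]
    - [0,0,0,0,0,-2,0]

```text
time_s: 3.03
eef_pos: [430.3, -325.6, 77.8]
ee_rot: [0.0, 0.657, 0.754, 0.0]
force: [-0.3, -0.2, -1.9]
grip_width: 0.339
```

```bash
python3 g.py 632.4 -64.5 150
python3 - <<'E'
from rig import capture
import cv2
c=capture("scene"); cv2.imwrite("pics/s2.png",cv2.resize(c["frame"][130:290,80:280,::-1],None,fx=3,fy=3))
E
```

```text
3.0333 [ 430.3 -325.6   77.8] [-0.3 -0.2 -1.9] 0.339 [-0.87  0.51  1.64  0.    0.99 -1.  ]
rot [ 0.001 -0.    -0.004] shift cm [23.1  23.6  -7.19]
```

View pics/s2.png

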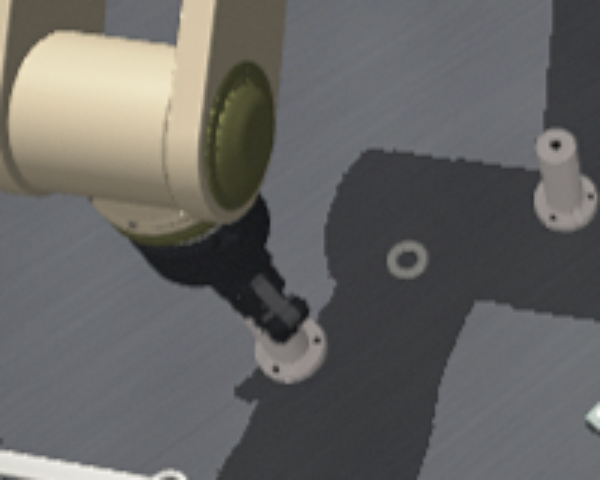

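The spindle is held. The force is −1.9 N and its flange in the scene has moved up and left with the tool.

move_arm:
  series:
    - [0,0,0,0,0,-2.5,0]
    - [0,0,0,0,0,-5,0]
    - [0,0,0,2,2,-7.2,0]
    - [0,0,0,4.5,4.5,-7.2,0]
    - [0,0,0,7,7,-7.2,0]

```text
time_s: 3.5
eef_pos: [491.7, -247.2, 154.5]
ee_rot: [0.004, 0.658, 0.753, 0.0]
force: [0.4, -0.1, -2.3]
grip_width: 0.337
```

move_arm:
  series:
    - [0,0,0,2.5,2.5,0,0]
    - [0,0,0,5,5,0,0]
    - [0,0,0,7.5,7.5,0,0]
    - [0,0,0,10,10,0,0]
    - [0,0,0,12.5,12.5,0,0]

```text
time_s: 3.92
eef_pos: [599.5, -104.9, 155.1]
ee_rot: [0.004, 0.657, 0.753, 0.0]
force: [1.0, -0.5, -2.7]
grip_width: 0.339
```

```bash
python3 g.py 632.4 -64.5 150
```

```text
3.9167 [ 599.5 -104.9  155.1] [ 1.  -0.5 -2.7] 0.339 [-0.36  0.55  1.34 -0.    1.24 -0.5 ]
rot [ 0.006  0.006 -0.006] shift cm [3.56 3.81 0.51]
```

move_arm:
  series:
    - [0,0,0,2,2,0,0]
    - [0.006,0.006,-0.006,3.56,3.81,0,0]
    - [0.006,0.006,-0.006,3.56,3.81,2,0]
    - [0.006,0.006,-0.006,3.56,3.81,4,0]
    - [0.006,0.006,-0.006,3.56,3.81,6,0]

```text
time_s: 4.33
eef_pos: [633.1, -64.2, 94.9]
ee_rot: [0.001, 0.655, 0.756, 0.0]
force: [0.3, -0.4, -2.2]
grip_width: 0.336
```

```bash
python3 g.py 632.4 -64.5 73
python3 - <<'E'
from rig import capture
import cv2
c=capture("scene"); cv2.imwrite("pics/s3.png",cv2.resize(c["frame"][140:300,250:450,::-1],None,fx=4,fy=3.6))
c=capture("top"); cv2.imwrite("pics/t3.png",cv2.resize(c["frame"][120:240,290:430,::-1],None,fx=5,fy=5))
E
```

```text
4.3333 [633.1 -64.2  94.9] [ 0.3 -0.4 -2.2] 0.336 [-0.28  0.68  1.3  -0.    1.16 -0.43]
rot [0.001 0.001 0.001] shift cm [-0.02 -0.07  2.19]
```

View pics/s3.png

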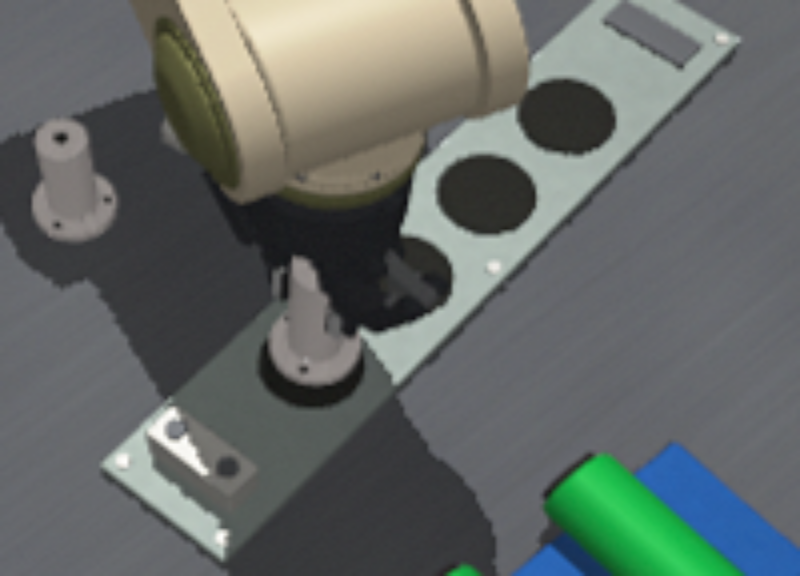

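View pics/t3.png

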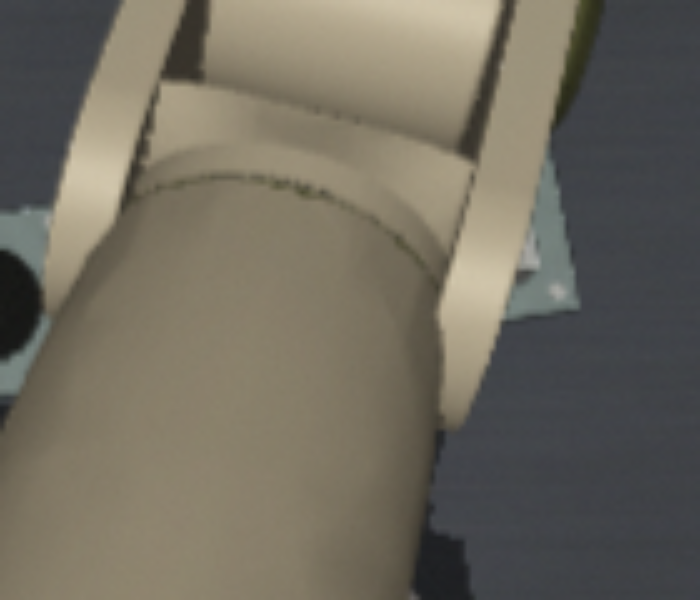

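Scene view: d's flange sits about centred over pad 1, near px (328,235), at a small height. The arm hides the top view. Next I'll lower it slowly.

move_arm:
  series:
    - [0,0,0,0,-0.05,0.7,0]
    - [0,0,0,0,-0.05,1.3,0]
    - [0,0,0,0,-0.05,1.7,0]
    - [0,0,0,0,-0.05,1.9,0]
    - [0,0,0,0,-0.05,2.0,0]

```text
time_s: 4.85
eef_pos: [630.7, -64.3, 72.9]
ee_rot: [-0.002, 0.655, 0.755, -0.001]
force: [-3.8, 1.2, 6.7]
grip_width: 0.34
```

move_arm:
  series:
    - [0,0,0,0,0,0.05,0]
    - [0,0,0,0,0,0.1,0]
    - [0,0,0,0,0,0.15,0]
    - [0,0,0,0,0,0.2,0]
    - [0,0,0,0,0,0.2,0]

```text
time_s: 5.27
eef_pos: [631.1, -64.3, 72.9]
ee_rot: [-0.002, 0.655, 0.756, -0.001]
force: [-4.5, 1.8, 11.4]
grip_width: 0.339
```

move_arm:
  series:
    - [0,0,0,0,0,0,0.4]
    - [0,0,0,0,0,0,0.5]
    - [0,0,0,0,0,0,0.7]
    - [0,0,0,0,0,0,1]
    - [0,0,0,0,0,0,1]

```text
time_s: 5.68
eef_pos: [631.1, -64.3, 72.7]
ee_rot: [-0.002, 0.655, 0.756, -0.001]
force: [0.5, -0.2, 0.1]
grip_width: 0.898
```

move_arm:
  series:
    - [0,0,0,0,0,0,1]
    - [0,0,0,0,0,0,1]
    - [0,0,0,0,0,0,1]
    - [0,0,0,0,0,0,1]
    - [0,0,0,0,0,-0.5,1]

```text
time_s: 6.1
eef_pos: [630.6, -64.2, 77.0]
ee_rot: [-0.002, 0.655, 0.755, -0.001]
force: [-0.6, -0.3, -0.1]
grip_width: 1.001
```

```bash
python3 g.py 632.4 -64.5 190
```

```text
6.1 [630.6 -64.2  77. ] [-0.6 -0.3 -0.1] 1.001 [-0.29  0.7   1.32 -0.    1.13 -0.43]
rot [-0.005 -0.002  0.001] shift cm [ -0.03   0.11 -11.3 ]
```

move_arm:
  series:
    - [0,0,0,0,0,-2.5,1]
    - [0,0,0,0,0,-5,1]
    - [0,0,0,0,0,-7.5,1]
    - [0,0,0,0,0,-9.5,1]
    - [0,0,0,0,0,-11,1]

```text
time_s: 6.52
eef_pos: [631.6, -64.4, 189.7]
ee_rot: [-0.001, 0.655, 0.756, -0.001]
force: [-0.2, 0.4, 0.3]
grip_width: 1.0
```

```bash
python3 g.py 453.8 -93.3 170
```

```text
6.5167 [631.6 -64.4 189.7] [-0.2  0.4  0.3] 1.0 [-0.29  0.59  1.19 -0.    1.36 -0.43]
rot [-0.003 -0.001  0.001] shift cm [ -0.34 -18.01   2.02]
```

move_arm:
  series:
    - [0,0,0,0,-4,0,1]
    - [0,0,0,0,-8,0.5,1]
    - [0,0,0,-0.2,-12,1,1]
    - [0,0,0,-0.3,-15.5,2,1]
    - [-0.003,-0.001,0.001,-0.34,-18.01,2.0,1]

```text
time_s: 6.93
eef_pos: [450.7, -93.0, 169.2]
ee_rot: [-0.001, 0.656, 0.755, -0.0]
force: [0.3, 0.5, 0.6]
grip_width: 1.001
```

```bash
python3 g.py 453.8 -93.3 41
python3 - <<'E'
from rig import capture
import cv2
c=capture("scene"); cv2.imwrite("pics/s4.png",cv2.resize(c["frame"][110:280,210:430,::-1],None,fx=3.5,fy=3.5))
E
```

```text
6.9333 [450.7 -93.  169.2] [0.3 0.5 0.6] 1.001 [-0.46  0.23  1.77 -0.    1.14 -0.6 ]
rot [-0.002 -0.001 -0.001] shift cm [-0.09  0.33 12.82]
```

View pics/s4.png

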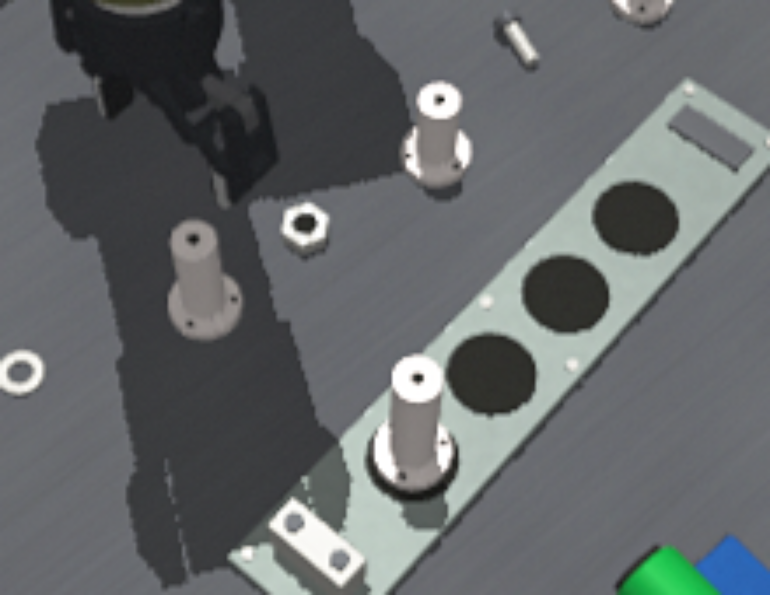

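Spindle d stands upright on pad 1, with its top hole at about px (329,218). Next I'll descend on c.

```bash
python3 -c "
from h import *
print(plane('s',(329.1,217.4),125))"
```

```text
[629.94932999 -62.38396376 125.        ]
```

move_arm:
  series:
    - [0,0,0,-0.09,0.33,2.5,1]
    - [0,0,0,-0.09,0.33,5,1]
    - [0,0,0,-0.09,0.33,7.5,1]
    - [0,0,0,-0.09,0.33,9.5,1]
    - [0,0,0,-0.09,0.33,10.5,1]

```text
time_s: 7.4
eef_pos: [450.7, -93.1, 63.0]
ee_rot: [-0.003, 0.656, 0.755, -0.001]
force: [0.4, 0.5, -0.3]
grip_width: 0.998
```

move_arm:
  series:
    - [0,0,0,0,0,1.5,1]
    - [0,0,0,0,0,2.2,1]
    - [0,0,0,0,0,2.2,0.3]
    - [0,0,0,0,0,2.2,0]
    - [0,0,0,0,0,2.2,0]

```text
time_s: 7.82
eef_pos: [451.1, -93.3, 41.8]
ee_rot: [-0.002, 0.656, 0.755, -0.001]
force: [0.5, 0.5, -0.5]
grip_width: 0.601
```

move_arm:
  series:
    - [0,0,0,0,0,0,0]
    - [0,0,0,0,0,0,0]
    - [0,0,0,0,0,0,0]
    - [0,0,0,0,0,0,0]
    - [0,0,0,0,0,0,0]

```text
time_s: 8.23
eef_pos: [451.9, -93.6, 42.8]
ee_rot: [-0.001, 0.656, 0.755, -0.0]
force: [0.2, 0.6, 7.0]
grip_width: 0.339
```

move_arm:
  series:
    - [0,0,0,0,0,0,0]
    - [0,0,0,0,0,0,0]
    - [0,0,0,0,0,-0.5,0]
    - [0,0,0,0,0,-1,0]
    - [0,0,0,0,0,-2,0]

```text
time_s: 8.65
eef_pos: [451.4, -93.4, 62.7]
ee_rot: [-0.002, 0.656, 0.755, -0.001]
force: [-0.4, 0.4, -1.9]
grip_width: 0.338
```

move_arm:
  series:
    - [0,0,0,0,0,-1.5,0]
    - [0,0,0,0,0,-3,0]
    - [0,0,0,0,0,-5,0]
    - [0,0,0,0,0,-6.5,0]
    - [0,0,0,0,0,-8,0]

```text
time_s: 9.07
eef_pos: [451.6, -93.5, 144.1]
ee_rot: [-0.001, 0.656, 0.755, -0.001]
force: [-0.0, 0.2, -1.1]
grip_width: 0.338
```

```bash
python3 g.py 621.4 14.6 140
python3 - <<'E'
from rig import capture
import cv2
c=capture("scene"); cv2.imwrite("pics/s5.png",cv2.resize(c["frame"][110:280,210:430,::-1],None,fx=3.5,fy=3.5))
E
```

```text
9.0667 [451.6 -93.5 144.1] [-0.   0.2 -1.1] 0.338 [-0.46  0.27  1.8  -0.    1.07 -0.6 ]
rot [-0.003 -0.001 -0.001] shift cm [ 8.32 18.32  0.37]
```

View pics/s5.png

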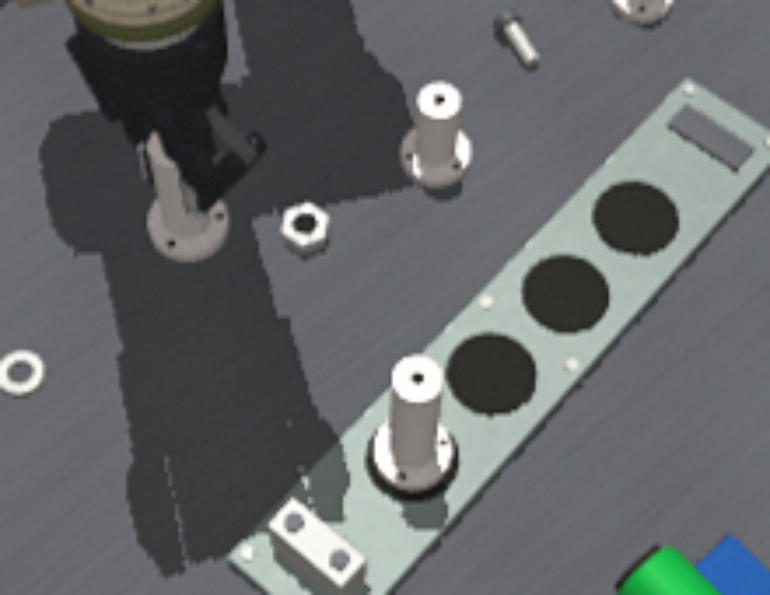

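move_arm:
  series:
    - [0,0,0,1,2.2,0,0]
    - [0,0,0,2,4.4,0,0]
    - [0,0,0,3,6.6,0,0]
    - [0,0,0,4,8.8,0,0]
    - [0,0,0,5,11,0,0]

```text
time_s: 9.53
eef_pos: [555.4, -28.2, 146.2]
ee_rot: [0.001, 0.656, 0.755, -0.0]
force: [0.8, -0.7, -1.2]
grip_width: 0.342
```

```bash
python3 g.py 621.4 14.6 140
```

```text
9.5333 [555.4 -28.2 146.2] [ 0.8 -0.7 -1.2] 0.342 [-0.26  0.46  1.52 -0.    1.16 -0.4 ]
rot [ 0.     0.001 -0.001] shift cm [3.31 7.14 0.62]
```

move_arm:
  series:
    - [0,0,0,1.3,3,0,0]
    - [0,0,0,2.4,5.2,0,0]
    - [0,0,0,3.2,7,0,0]
    - [0,0,0,3.31,7.14,1.5,0]
    - [0,0,0,3.31,7.14,3.5,0]

```text
time_s: 9.95
eef_pos: [622.7, 15.4, 111.4]
ee_rot: [0.002, 0.655, 0.755, 0.001]
force: [0.6, -0.3, -1.6]
grip_width: 0.342
```

```bash
python3 g.py 621.4 14.6 57.8
```

```text
9.95 [622.7  15.4 111.4] [ 0.6 -0.3 -1.6] 0.342 [-0.16  0.63  1.33 -0.    1.17 -0.3 ]
rot [0.003 0.002 0.001] shift cm [-0.05 -0.16  5.36]
```

move_arm:
  series:
    - [0,0,0,-0.05,-0.05,1.5,0]
    - [0.003,0.002,0,-0.05,-0.05,3,0]
    - [0.003,0.002,0,-0.05,-0.05,4.2,0]
    - [0.003,0.002,0,-0.05,-0.05,4.8,0]
    - [0.003,0.002,0,-0.05,-0.05,5.1,0]

```text
time_s: 10.37
eef_pos: [622.1, 14.7, 59.4]
ee_rot: [-0.001, 0.655, 0.755, -0.0]
force: [0.2, -1.3, -2.0]
grip_width: 0.339
```

move_arm:
  series:
    - [0,0,0,0,0,0.05,0]
    - [0,0,0,0,0,0.1,0]
    - [0,0,0,0,0,0.15,0]
    - [0,0,0,0,0,0.2,0]
    - [0,0,0,0,0,0.2,0]

```text
time_s: 10.78
eef_pos: [622.4, 14.7, 57.9]
ee_rot: [-0.0, 0.655, 0.755, -0.0]
force: [-0.7, -0.1, -0.5]
grip_width: 0.34
```

Contact is only just starting, so I'll go slightly lower, then release.

move_arm:
  series:
    - [0,0,0,0,0,0.05,0]
    - [0,0,0,0,0,0.1,0]
    - [0,0,0,0,0,0.1,0]
    - [0,0,0,0,0,0.1,0]

```text
time_s: 11.12
eef_pos: [622.5, 14.7, 57.9]
ee_rot: [0.0, 0.655, 0.755, 0.0]
force: [-2.6, 0.6, 5.5]
grip_width: 0.34
```

move_arm:
  series:
    - [0,0,0,0,0,0,0.4]
    - [0,0,0,0,0,0,0.5]
    - [0,0,0,0,0,0,0.7]
    - [0,0,0,0,0,0,1]
    - [0,0,0,0,0,0,1]

```text
time_s: 11.53
eef_pos: [622.5, 14.7, 57.8]
ee_rot: [0.0, 0.655, 0.755, 0.0]
force: [1.0, -0.1, 0.9]
grip_width: 0.899
```

move_arm:
  series:
    - [0,0,0,0,0,0,1]
    - [0,0,0,0,0,0,1]
    - [0,0,0,0,0,0,1]
    - [0,0,0,0,0,0,1]
    - [0,0,0,0,0,-0.5,1]

```text
time_s: 11.95
eef_pos: [622.0, 14.7, 62.0]
ee_rot: [-0.001, 0.655, 0.755, -0.0]
force: [0.4, -0.2, -0.2]
grip_width: 1.0
```

move_arm:
  series:
    - [0,0,0,0,0,-2.5,1]
    - [0,0,0,0,0,-5,1]
    - [0,0,0,0,0,-7.5,1]
    - [0,0,0,0,0,-9.5,1]
    - [0,0,0,0,0,-11,1]

```text
time_s: 12.37
eef_pos: [622.6, 14.7, 174.7]
ee_rot: [0.001, 0.655, 0.755, 0.0]
force: [0.6, 0.8, 0.0]
grip_width: 1.002
```

```bash
python3 g.py 464.2 107 160
```

```text
12.3667 [622.6  14.7 174.7] [0.6 0.8 0. ] 1.002 [-0.16  0.57  1.26 -0.    1.31 -0.31]
rot [0.001 0.    0.001] shift cm [ 11.38 -14.38   1.45]
```

move_arm:
  series:
    - [0,0,0,2.4,-3,0,1]
    - [0,0,0,4.8,-6,0,1]
    - [0,0,0,7.2,-9,0.5,1]
    - [0,0,0,9.4,-12,1,1]
    - [0,0,0,11.3,-14.3,1.4,1]

```text
time_s: 12.78
eef_pos: [462.6, 107.2, 160.6]
ee_rot: [0.0, 0.655, 0.756, 0.0]
force: [0.6, -0.0, 0.0]
grip_width: 1.001
```

```bash
python3 g.py 464.2 107 26
python3 - <<'E'
from rig import capture
import cv2
c=capture("scene"); cv2.imwrite("pics/s6.png",cv2.resize(c["frame"][80:280,250:450,::-1],None,fx=3,fy=3))
E
```

```text
12.7833 [462.6 107.2 160.6] [ 0.6 -0.   0. ] 1.001 [-0.02  0.27  1.75 -0.    1.12 -0.16]
rot [0.001 0.    0.001] shift cm [-0.04  0.14 13.46]
```

View pics/s6.png

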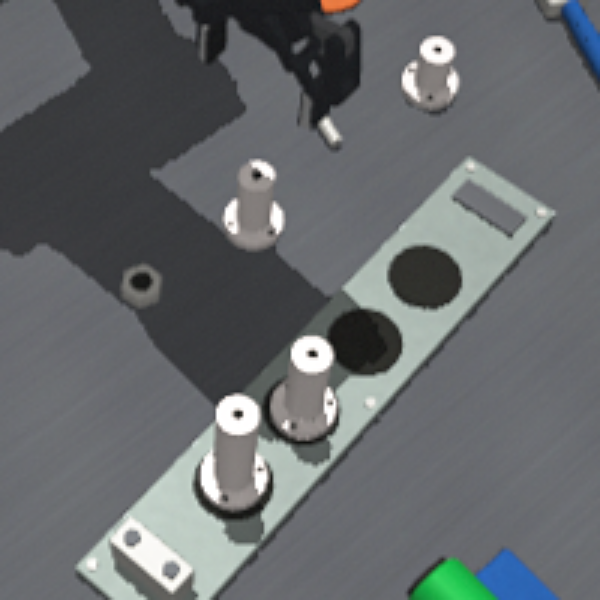

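c stands on pad 2, with its hole at about px (354,198). d is still upright. Next is b.

move_arm:
  series:
    - [0,0,0,-0.04,0.2,2.5,1]
    - [0,0,0,-0.04,0.2,5,1]
    - [0,0,0,-0.04,0.2,7.5,1]
    - [0,0,0,-0.04,0.2,9.5,1]
    - [0,0,0,-0.04,0.2,11,1]

```text
time_s: 13.25
eef_pos: [460.2, 109.4, 48.6]
ee_rot: [-0.002, 0.654, 0.756, -0.001]
force: [0.3, 0.2, -0.2]
grip_width: 0.998
```

move_arm:
  series:
    - [0,0,0,0,0,1.5,1]
    - [0,0,0,0,0,2.4,1]
    - [0,0,0,0,0,2.4,0.3]
    - [0,0,0,0,0,2.4,0]
    - [0,0,0,0,0,2.4,0]

```text
time_s: 13.67
eef_pos: [460.8, 109.5, 25.5]
ee_rot: [-0.001, 0.654, 0.756, -0.001]
force: [0.1, -0.2, 0.3]
grip_width: 0.598
```

move_arm:
  series:
    - [0,0,0,0,0,0,0]
    - [0,0,0,0,0,0,0]
    - [0,0,0,0,0,0,0]
    - [0,0,0,0,0,0,0]
    - [0,0,0,0,0,0,0]

```text
time_s: 14.08
eef_pos: [461.7, 109.5, 26.7]
ee_rot: [-0.0, 0.654, 0.756, 0.0]
force: [-0.3, 0.1, 6.8]
grip_width: 0.339
```

move_arm:
  series:
    - [0,0,0,0,0,0,0]
    - [0,0,0,0,0,0,0]
    - [0,0,0,0,0,-0.5,0]
    - [0,0,0,0,0,-1,0]
    - [0,0,0,0,0,-2,0]

```text
time_s: 14.5
eef_pos: [461.2, 109.4, 46.8]
ee_rot: [-0.001, 0.654, 0.756, -0.0]
force: [0.5, -0.1, -1.7]
grip_width: 0.342
```

move_arm:
  series:
    - [0,0,0,0,0,-1.5,0]
    - [0,0,0,0,0,-3,0]
    - [0,0,0,0,0,-5,0]
    - [0,0,0,0,0,-6.5,0]
    - [0,0,0,0,0,-8,0]

```text
time_s: 14.92
eef_pos: [461.3, 109.4, 128.6]
ee_rot: [-0.0, 0.654, 0.756, 0.0]
force: [-0.2, -0.3, -2.1]
grip_width: 0.341
```

```bash
python3 g.py 610 93.9 125
python3 - <<'E'
from rig import capture
import cv2
c=capture("scene"); cv2.imwrite("pics/s7.png",cv2.resize(c["frame"][80:280,250:450,::-1],None,fx=3,fy=3))
E
```

```text
14.9167 [461.3 109.4 128.6] [-0.2 -0.3 -2.1] 0.341 [-0.02  0.32  1.78  0.    1.04 -0.16]
rot [-0.    -0.001  0.003] shift cm [-3.67 14.49  0.36]
```

View pics/s7.png

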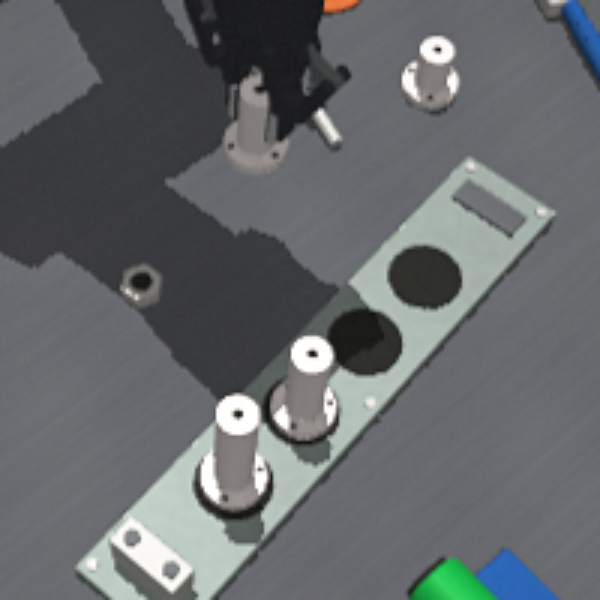

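b is held, but the TCP is about 2.4 mm too far in +y relative to it, so I'll aim at y = 96.2.

move_arm:
  series:
    - [0,0,0,-0.5,2.2,0,0]
    - [0,0,0,-1,4.4,0,0]
    - [0,0,0,-1.6,6.6,0,0]
    - [0,0,0,-2.2,8.8,0,0]
    - [0,0,0,-2.7,11,0,0]

```text
time_s: 15.38
eef_pos: [576.3, 98.3, 131.7]
ee_rot: [0.001, 0.654, 0.756, 0.002]
force: [0.0, 0.4, -0.8]
grip_width: 0.338
```

```bash
python3 g.py 610 96.2 41.8
```

```text
15.3833 [576.3  98.3 131.7] [ 0.   0.4 -0.8] 0.338 [-0.03  0.53  1.45  0.    1.16 -0.18]
rot [0.004 0.    0.003] shift cm [-0.7   3.27  9.  ]
```

move_arm:
  series:
    - [0,0,0,-0.4,2,0,0]
    - [0,0,0,-0.6,3.3,1,0]
    - [0,0,0,-0.65,3.35,3,0]
    - [0,0,0,-0.65,3.35,5,0]
    - [0,0,0,-0.65,3.35,6.5,0]

```text
time_s: 15.8
eef_pos: [610.0, 96.7, 65.0]
ee_rot: [0.001, 0.654, 0.756, 0.001]
force: [0.2, 0.4, -1.3]
grip_width: 0.339
```

```bash
python3 g.py 610 96.2 41.8
```

```text
15.8 [610.   96.7  65. ] [ 0.2  0.4 -1.3] 0.339 [-0.03  0.68  1.39  0.    1.07 -0.18]
rot [ 0.002 -0.     0.003] shift cm [-0.05 -0.01  2.32]
```

move_arm:
  series:
    - [0,0,0,-0.05,0,0.7,0]
    - [0,0,0,-0.05,0,1.3,0]
    - [0,0,0,-0.05,0,1.8,0]
    - [0,0,0,-0.05,0,2.1,0]
    - [0,0,0,-0.05,0,2.2,0]

```text
time_s: 16.22
eef_pos: [610.3, 96.2, 43.2]
ee_rot: [0.001, 0.654, 0.756, 0.001]
force: [0.5, -0.3, -1.5]
grip_width: 0.338
```

move_arm:
  series:
    - [0,0,0,0,0,0.05,0]
    - [0,0,0,0,0,0.1,0]
    - [0,0,0,0,0,0.15,0]
    - [0,0,0,0,0,0.2,0]
    - [0,0,0,0,0,0.2,0]

```text
time_s: 16.63
eef_pos: [610.5, 96.2, 41.8]
ee_rot: [0.001, 0.654, 0.756, 0.001]
force: [-1.0, 0.1, 3.2]
grip_width: 0.34
```

In contact. Releasing.

move_arm:
  series:
    - [0,0,0,0,0,0,0.4]
    - [0,0,0,0,0,0,0.5]
    - [0,0,0,0,0,0,0.7]
    - [0,0,0,0,0,0,1]
    - [0,0,0,0,0,0,1]

```text
time_s: 17.05
eef_pos: [610.5, 96.2, 41.8]
ee_rot: [0.001, 0.654, 0.756, 0.001]
force: [-0.3, 0.7, 0.0]
grip_width: 0.903
```

move_arm:
  series:
    - [0,0,0,0,0,0,1]
    - [0,0,0,0,0,0,1]
    - [0,0,0,0,0,0,1]
    - [0,0,0,0,0,0,1]
    - [0,0,0,0,0,-0.5,1]

```text
time_s: 17.47
eef_pos: [610.0, 96.2, 46.1]
ee_rot: [0.0, 0.654, 0.756, 0.001]
force: [-1.0, -0.2, -0.5]
grip_width: 1.005
```

move_arm:
  series:
    - [0,0,0,0,0,-2.5,1]
    - [0,0,0,0,0,-5,1]
    - [0,0,0,0,0,-7.5,1]
    - [0,0,0,0,0,-9.5,1]
    - [0,0,0,0,0,-11,1]

```text
time_s: 17.88
eef_pos: [610.3, 96.2, 158.7]
ee_rot: [0.002, 0.654, 0.756, 0.002]
force: [0.1, -0.3, -0.3]
grip_width: 1.0
```

```bash
python3 g.py 456.3 326.2 140
```

```text
17.8833 [610.3  96.2 158.7] [ 0.1 -0.3 -0.3] 1.0 [-0.03  0.57  1.3   0.    1.26 -0.18]
rot [0.004 0.    0.003] shift cm [ 24.98 -11.94   1.82]
```

move_arm:
  series:
    - [0,0,0,3.5,-1.7,0,1]
    - [0,0,0,7,-3.4,0,1]
    - [0,0,0,10.5,-5,0,1]
    - [0,0,0,14,-6.7,0,1]
    - [0,0,0,17.5,-8.4,0,1]

```text
time_s: 18.3
eef_pos: [500.8, 258.5, 158.9]
ee_rot: [0.002, 0.654, 0.756, 0.002]
force: [1.1, 0.3, 0.2]
grip_width: 1.003
```

```bash
python3 g.py 456.3 326.2 140
```

```text
18.3 [500.8 258.5 158.9] [1.1 0.3 0.2] 1.003 [ 0.27  0.46  1.48 -0.    1.19  0.13]
rot [ 0.005 -0.     0.003] shift cm [ 7.33 -3.44  1.87]
```

move_arm:
  series:
    - [0,0,0,3,-1.4,0,1]
    - [0,0,0,5.5,-2.6,1,1]
    - [0.005,0,0.003,7.33,-3.4,1.8,1]
    - [0.005,0,0.003,7.33,-3.4,1.9,1]
    - [0.005,0,0.003,7.33,-3.4,1.9,1]

```text
time_s: 18.72
eef_pos: [456.2, 326.6, 139.7]
ee_rot: [0.0, 0.655, 0.756, -0.0]
force: [0.1, 0.2, -0.2]
grip_width: 1.001
```

```bash
python3 g.py 456.3 326.2 18
python3 - <<'E'
from rig import capture
import cv2
c=capture("scene"); cv2.imwrite("pics/s8.png",cv2.resize(c["frame"][50:270,270:470,::-1],None,fx=2.7,fy=2.7))
E
```

```text
18.7167 [456.2 326.6 139.7] [ 0.1  0.2 -0.2] 1.001 [ 0.41  0.48  1.51 -0.    1.15  0.27]
rot [-0.     0.     0.001] shift cm [-0.04  0.   12.17]
```

View pics/s8.png

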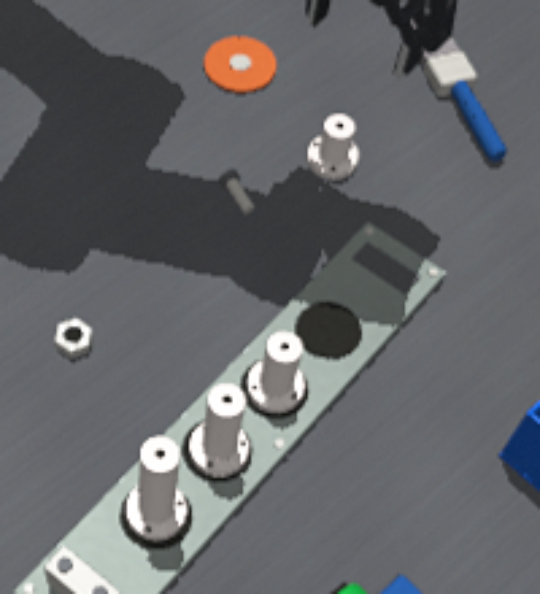

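Three are upright on their pads; b's hole is near px (375,178). Next I'll pick a.

move_arm:
  series:
    - [0,0,0,0,0.05,2.5,1]
    - [0,0,0,0,0.05,5,1]
    - [0,0,0,0,0.05,7.5,1]
    - [0,0,0,0,0.05,9.2,1]
    - [0,0,0,0,0.05,10.5,1]

```text
time_s: 19.18
eef_pos: [458.2, 324.7, 33.9]
ee_rot: [0.0, 0.656, 0.755, -0.0]
force: [0.4, -0.2, 0.0]
grip_width: 1.001
```

move_arm:
  series:
    - [0,0,0,0,0,1,1]
    - [0,0,0,0,0,1.6,1]
    - [0,0,0,0,0,1.6,0.3]
    - [0,0,0,0,0,1.6,0]
    - [0,0,0,0,0,1.6,0]

```text
time_s: 19.6
eef_pos: [458.8, 324.8, 18.9]
ee_rot: [0.0, 0.656, 0.755, 0.0]
force: [-0.3, 0.5, 0.4]
grip_width: 0.604
```

move_arm:
  series:
    - [0,0,0,0,0,0,0]
    - [0,0,0,0,0,0,0]
    - [0,0,0,0,0,0,0]
    - [0,0,0,0,0,0,0]
    - [0,0,0,0,0,0,0]

```text
time_s: 20.02
eef_pos: [459.4, 325.1, 20.0]
ee_rot: [0.001, 0.656, 0.755, 0.001]
force: [-0.4, -0.3, 6.1]
grip_width: 0.339
```

move_arm:
  series:
    - [0,0,0,0,0,0,0]
    - [0,0,0,0,0,0,0]
    - [0,0,0,0,0,-0.5,0]
    - [0,0,0,0,0,-1,0]
    - [0,0,0,0,0,-2,0]

```text
time_s: 20.43
eef_pos: [458.9, 324.9, 39.9]
ee_rot: [0.001, 0.656, 0.755, 0.001]
force: [0.1, -0.9, -2.0]
grip_width: 0.338
```

move_arm:
  series:
    - [0,0,0,0,0,-1.5,0]
    - [0,0,0,0,0,-3,0]
    - [0,0,0,0,0,-5,0]
    - [0,0,0,0,0,-6.5,0]
    - [0,0,0,0,0,-8,0]

```text
time_s: 20.85
eef_pos: [458.8, 324.9, 121.8]
ee_rot: [0.001, 0.656, 0.755, 0.001]
force: [0.7, -0.8, -1.0]
grip_width: 0.336
```

```bash
python3 g.py 598.6 172.9 120
python3 - <<'E'
from rig import capture
import cv2
c=capture("scene"); cv2.imwrite("pics/s9.png",cv2.resize(c["frame"][50:270,270:470,::-1],None,fx=2.7,fy=2.7))
E
```

```text
20.85 [458.8 324.9 121.8] [ 0.7 -0.8 -1. ] 0.336 [ 0.41  0.5   1.53 -0.    1.11  0.27]
rot [ 0.003 -0.    -0.002] shift cm [-17.    11.73   0.21]
```

View pics/s9.png

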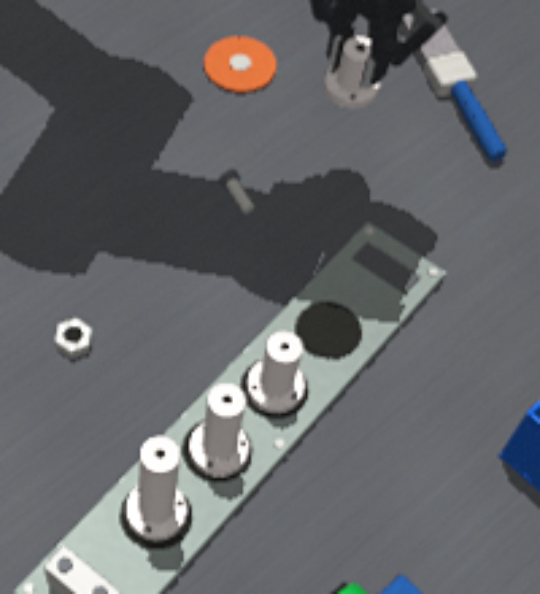

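move_arm:
  series:
    - [0,0,0,-2.2,1.5,0,0]
    - [0,0,0,-4.6,3.2,0,0]
    - [0,0,0,-7,4.8,0,0]
    - [0,0,0,-9.4,6.5,0,0]
    - [0,0,0,-11.8,8.1,0,0]

```text
time_s: 21.32
eef_pos: [557.4, 218.8, 125.2]
ee_rot: [0.002, 0.656, 0.755, 0.003]
force: [0.7, 1.3, -1.0]
grip_width: 0.334
```

```bash
python3 g.py 598.6 172 35
```

```text
21.3167 [557.4 218.8 125.2] [ 0.7  1.3 -1. ] 0.334 [0.18 0.56 1.41 0.   1.16 0.04]
rot [ 0.007 -0.001 -0.002] shift cm [-5.22  3.36  9.04]
```

move_arm:
  series:
    - [0,0,0,-2,1.3,0,0]
    - [0.004,0,0,-3.8,2.5,0,0]
    - [0.007,0,-0.002,-5.2,3.4,1,0]
    - [0.007,0,-0.002,-5.22,3.4,3,0]
    - [0.007,0,-0.002,-5.22,3.4,5,0]

```text
time_s: 21.73
eef_pos: [599.5, 171.0, 75.3]
ee_rot: [0.0, 0.656, 0.755, 0.001]
force: [-0.8, -0.4, -2.0]
grip_width: 0.332
```

```bash
python3 g.py 598.6 172 35
```

```text
21.7333 [599.5 171.   75.3] [-0.8 -0.4 -2. ] 0.332 [ 0.09  0.68  1.36  0.    1.1  -0.05]
rot [ 0.002 -0.001 -0.001] shift cm [ 0.11 -0.09  4.03]
```

move_arm:
  series:
    - [0,0,0,0.1,0,1.2,0]
    - [0,0,0,0.1,0,2.4,0]
    - [0,0,0,0.1,0,3.3,0]
    - [0,0,0,0.1,0,3.7,0]
    - [0,0,0,0.1,0,3.9,0]

```text
time_s: 22.15
eef_pos: [599.4, 172.2, 36.0]
ee_rot: [0.0, 0.656, 0.755, 0.001]
force: [0.1, -0.6, -2.5]
grip_width: 0.335
```

move_arm:
  series:
    - [0,0,0,0,0,0.05,0]
    - [0,0,0,0,0,0.1,0]
    - [0,0,0,0,0,0.15,0]
    - [0,0,0,0,0,0.2,0]
    - [0,0,0,0,0,0.2,0]

```text
time_s: 22.57
eef_pos: [599.8, 172.3, 35.0]
ee_rot: [0.001, 0.656, 0.755, 0.002]
force: [-1.7, -0.6, 5.3]
grip_width: 0.334
```

move_arm:
  series:
    - [0,0,0,0,0,0,0.4]
    - [0,0,0,0,0,0,0.5]
    - [0,0,0,0,0,0,0.7]
    - [0,0,0,0,0,0,1]
    - [0,0,0,0,0,0,1]

```text
time_s: 22.98
eef_pos: [599.8, 172.3, 34.9]
ee_rot: [0.001, 0.656, 0.755, 0.002]
force: [0.5, 0.2, -0.1]
grip_width: 0.9
```

move_arm:
  series:
    - [0,0,0,0,0,0,1]
    - [0,0,0,0,0,0,1]
    - [0,0,0,0,0,0,1]
    - [0,0,0,0,0,0,1]
    - [0,0,0,0,0,-0.5,1]

```text
time_s: 23.4
eef_pos: [599.3, 172.2, 39.2]
ee_rot: [-0.0, 0.656, 0.755, 0.001]
force: [-0.6, -0.3, 0.1]
grip_width: 1.001
```

move_arm:
  series:
    - [0,0,0,0,0,-2.5,1]
    - [0,0,0,0,0,-5,1]
    - [0,0,0,0,0,-7.5,1]
    - [0,0,0,0,0,-9.5,1]
    - [0,0,0,0,0,-11.5,1]

```text
time_s: 23.82
eef_pos: [599.1, 172.1, 156.0]
ee_rot: [0.0, 0.656, 0.755, 0.001]
force: [-0.3, 0.1, -0.9]
grip_width: 1.003
```

move_arm:
  series:
    - [0,0,0,3.5,-3,-1,1]
    - [0,0,0,6,-6,-1,1]
    - [0,0,0,9,-9,-1,1]
    - [0,0,0,12,-12,-1,1]
    - [0,0,0,15,-14,-1,1]

```text
time_s: 24.23
eef_pos: [437.4, 301.4, 166.5]
ee_rot: [0.0, 0.656, 0.755, 0.001]
force: [-0.0, 0.4, 1.2]
grip_width: 1.003
```

move_arm:
  series:
    - [0,0,0,1,-1,0,1]
    - [0,0,0,2,-2,0,1]
    - [0,0,0,2,-2,0,1]
    - [0,0,0,2,-2,0,1]
    - [0,0,0,2,-2,0,1]

```text
time_s: 24.65
eef_pos: [415.7, 317.8, 166.6]
ee_rot: [0.001, 0.656, 0.754, 0.002]
force: [0.1, 0.1, -0.1]
grip_width: 0.999
```

Run:
```python
from rig import capture
import cv2
c=capture("scene"); cv2.imwrite("pics/s10f.png",c["frame"][:,:,::-1]);cv2.imwrite("pics/s10.png",cv2.resize(c["frame"][90:270,300:440,::-1],None,fx=3.3,fy=3.3))
c=capture("top"); cv2.imwrite("pics/t10f.png",c["frame"][:,:,::-1]);cv2.imwrite("pics/t10.png",cv2.resize(c["frame"][120:230,210:420,::-1],None,fx=3.8,fy=3.8))
```

```text
(no output)
```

View pics/s10.png

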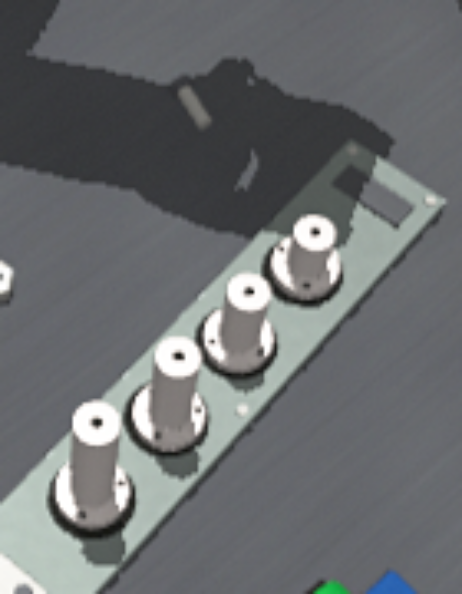

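View pics/t10.png

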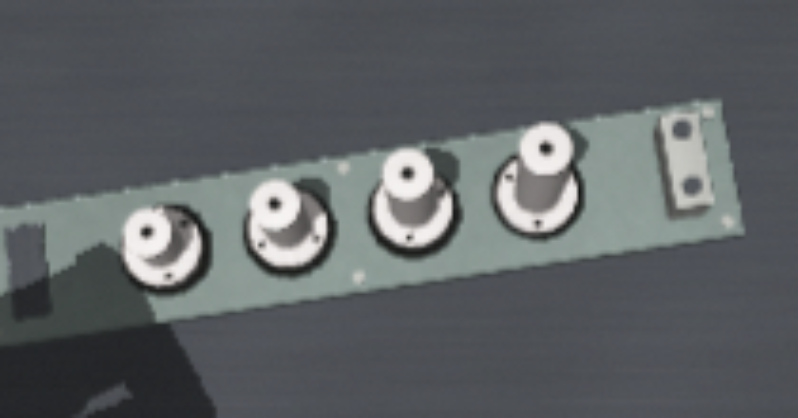

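Run:
```python
from h import *
t=cv2.imread("pics/t10f.png"); s=cv2.imread("pics/s10f.png")
pt=[(210+x/3.8,120+y/3.8) for x,y in((545,148),(407,173),(274,204),(147,232))]
ps=[(300+x/3.3,90+y/3.3) for x,y in((96,422),(178,356),(249,291),(315,231))]
pads=[(632.4,-64.5),(621.4,14.6),(610,93.9),(598.6,172.9)]
for a,b,p in zip(ps,pt,pads):
    X=tri(hole(s,*a,2),hole(t,*b,2)); print(X.round(1),(X[:2]-p).round(1))
```

```text
[630.5 -63.1 125.8] [-1.9  1.4]
[622.5  14.8 106.4] [1.1 0.2]
[610.3  93.7  86.3] [ 0.3 -0.2]
[598.7 174.   66.4] [0.1 1.1]
```

All four are within about 2.5 mm of their pad centres, at the right heights. The gripper is clear, so I'm handing in.

```bash
python3 -c "
from rig import job
print(job.finish_job())"
```

```text
the job is handed in; nothing more can be done
None
```

All four spindles are standing on the pads in the right order: d (tallest) next to the stop block, then c, b and a. The job was handed in at about 25 s on the robot's clock; no verdict is reported.

- **Handling:** I gripped each spindle at about 50 N. I lowered each one until the force reading rose, then opened the gripper and withdrew.
- **Position:** In the last pictures from both cameras, the spindle centres were off their pad centres by about 2.4 mm (d), 1.1 mm (c), 0.4 mm (b) and 1.1 mm (a). The limit is 12 mm, and the calibration is good to about 2 mm.
- **Height and stance:** The measured tops were at 125.8, 106.4, 86.3 and 66.4 mm, each about 1 mm above the expected 125, 105, 85 and 65 mm. That matches the small upward bias I saw at the start. All four looked upright, and the open gripper was more than 200 mm away.

No check failed. The spindles' speed and exact tilt were not measured, only judged from the pictures.

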